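Pack the diesel away and tip the chest lid shut

TASK

Put the model diesel away in the open parts chest: set it down gently, not dropped, on its wheels between the two rails of the wooden cradle inside and let go of it. Then push the lid over past upright and leave it to swing shut by its own weight, without guiding or pressing it down. Leave the footbridge, the signal box and the tweezers as they are.

Things in the scene. Friction and masses are not known exactly. Their poses are not given: they have to be found in the camera images.
- loco: model diesel locomotive, dark blue diecast, grey roof, 160 mm long over buffers, 36 wide, 49 high, 0.25 to 0.5 kg, loose on its wheels on the table. Origin: centre of its underside, at the wheels' bottom; x along its length, y across, z up; both ends are alike, either may lead. Flat upright sides 18 mm either side of the middle run from 11 to 42 mm above the origin; above them a rounded roof.
- chest: wooden parts chest, fixed, 198 mm deep (its x), 256 wide (its y), rim 82 above the table, walls 9, inside floor 8 above the table. Origin: centre of its underside; x points from its front to its hinged back; z up. Stands to the robot's left or right, its back away from the robot to within 0.35 rad. A brass carrying handle sticks out 15 mm at each end.
- lid_hinge (a point): middle of the lid's hinge axis, on the top outer edge of the chest's back wall: 99 mm behind the chest's origin and 82 mm above the table; its axes are the chest's; the hinge axis is its y
- lid (a joint): lid angle, rad: 0 shut, 1.57 upright, 1.85 leaning back on its hinge stops. It starts open, 1.66 to 1.85. A plain wooden board, 204 mm from hinge to free edge, 264 wide, 11 thick, 0.35 to 0.5 kg. Its butt hinges are stiff and slow: within 0.13 rad of upright it can stand still; pushed to 1.4 or less it falls shut by itself in 1 to 2 s. A newton or two at the free edge pushes it over.
- lid_edge (a point): middle of the lid's free edge, mid thickness (the top edge while open, 204 mm from the hinge axis, whose line is the board's inner face); axes turn with the lid: x along the board from free edge to hinge, y along the edge, z out of the outer face (on top when shut; at the back, away from the chest, when open)
- cradle: the locomotive's cradle, fixed in one half (left or right) of the chest, 176 mm long (chest's x), 74 wide: a dark wooden floor with two wooden rails along it, 10 mm high above it, 8 wide, 48 apart inside; ends open to the chest's front and back walls, 90 mm from the middle. Nearer chest end wall: 61 mm from the middle. Origin: centre of its underside, 8 mm above the table; axes as the chest's
- cradle_seat (a point): centre of the cradle's floor, 13 mm above the table: where the underside of the locomotive's wheels belongs, its length along this x either way round; axes as the chest's
- parts_tray: low wooden tray of small parts, 176 x 90 x 28 mm, divided in six, fixed in the other half of the chest; origin: centre of its underside, 8 mm above the table; axes as the chest's; its near side wall is 71 mm from the middle of the cradle
- footbridge: orange plastic model footbridge, loose, 172 mm long (its x), 38 mm wide, 100 mm high; origin: centre of its underside. Stands near the table's far side. To be left alone
- signal_box: tin shell of a model signal box, loose, 60 x 116 x 101 mm (x, y, z), with a pitched roof; origin: centre of its underside. Stands near the table's far side. To be left alone
- tweezers: steel tweezers lying flat, loose, 150 mm long (x), 16 mm wide, 9 mm high; origin: centre of the underside. Near the table's far side, between the footbridge and the signal box. To be left alone

How it is judged:
By the outcome, as a careful person would: the job done as asked, in the order asked, and still so for the second after the job is handed in, with the robot touching nothing.
It also fails if it takes over 61 s, if anything falls off the work surface, if the arm or the gripper's body presses on something with over 40 N, if the wrist force passes 120 N, or if a joint passes its speed limit or range.

ROBOT

A 6-joint arm with a two-finger parallel gripper is mounted at the origin on the work surface. World frame = base frame: x ahead of the robot, y to its left, z up, the work surface at z = 0. Lengths are in m, angles in rad, forces in N, time in s.
With the tool pointing down it reaches from about 0.3 to 0.875 m from the base axis. Payload 6.4 kg.
Tool frame: the origin (TCP) lies where the fingers leave the gripper's body, on its centre line; the fingertips stand 73 mm ahead of it and the grasp point (between the pads) lies 54 mm ahead of it (ctrl.pinch_z is the distance from the TCP to the grasp point, in m); z points along the fingers, y is the direction in which the jaws open and shut (so a half turn about z gives the same grasp; the last joint's range is limited). The gripper opens to 85 mm and grips with 20 to 120 N. Pads are 22 mm wide; open, the fingers measure 114 mm over their backs; the gripper's body (76 mm by 85 mm) begins 54 mm behind the grasp point. The pads swing forward as they close: fully open they stand 13 mm farther back than shut.
Start: joints at [1.001, 0.181, 1.607, -0, 1.354, -0.206], TCP at [0.205, 0.537, 0.304] pointing down, gripper open.
Joint ranges: [-2.99, 2.99], [-0.89, 2.07], [0.3, 2.58], [-1.14, 4.28], [0, 2.63], [-3.12, 3.12]. Speed limits (rad/s): [2.57, 2.57, 3.01, 3.14, 3.14, 3.14].

INTERFACE

Orientations are given as a unit quaternion [w, x, y, z].
In Python, from bench import ctrl, camera, camera_model gives the robot as it stands.
- The arm moves only by the tool arm_command, never from a script. Its argument "series" is a list of rows, each a list of 7 numbers: the shift along the tool's x, y, z in m, then the turn, a rotation vector about the tool's x, y, z in degrees, then the finger opening in m, from 0 to 0.0854. In form: [[tx, ty, tz, rx, ry, rz, gripper], ...]. A call has exactly 5 rows; each row is the pose to reach, as a shift and turn from the pose commanded when the call began, along the tool's axes at that moment; what a row does not reach only later rows make up. A row lasts 1/10 s, in which the tool goes at most 50 mm and 8.59 degrees, less where a joint would pass 70% of its speed; a pose out of reach is approached as far as the arm can. A call with a gripper value outside its range is refused whole. The fingers move at their own pace and stop on an object; the grip force is fixed at half the most. Time passes only in rows, so rows that repeat a pose let the fingers close, or fill a call up. It gives the time, the measured TCP pose, the force and the opening at its end, in the units of the state.
- ctrl.get_obs(): the state, without advancing time (a new reading comes with each control period).
- camera(name): name is "scene" or "top" or "wrist"; returns (picture, depth): 480x640x3 uint8, red, green, blue; 480x640 float32, m along the optical axis (not along the pixel's ray), 0 where there is no reading.
- camera_model(name): a dict with "K" (3x3 intrinsics, pixels), "distortion" ([k1, k2, p1, p2, k3] as OpenCV has them; the pictures are not rectified), "position" and "attitude" of the camera in the world. Camera axes: x right, y down, z forward; pixel columns grow to the right and rows downward; lengths in m; the calibration is good to about 2 mm. A picture is of the moment at which its call begins: read the wrist's pose just before it. camera_model takes no time and is no camera call; for the wrist camera it gives the pose at the moment of the call.
- ctrl.hand_in(): hands the job in, once; it reports no verdict.
The state is a dict: "time_s": time; "q": joint angles; "dq": joint speeds; "joint_efforts": joint torques, N m; "eef_pos": TCP position; "eef_rot": TCP orientation; "wrist_force": force on the tool from outside, world axes, zero at the start; "torque": the same for the moment, N m; "opening": opening from 0.0 (shut) to 1.0 (fully open).
Only numpy, scipy, OpenCV 4.12 (cv2) and the standard library are available. Lean on these libraries where they do the work, as an engineer would, in place of code of your own. Each camera call takes 0.05 s, during which the arm holds its last target. There are 200 camera calls.

## Working session

There is one attempt and no reset: what is moved stays moved. The work goes in short steps, Python scripts to look and compute and a tool call to move; the robot and the scene stay as the last step left them, time stands still between calls to the robot, and variables do not carry over. Pictures are saved under pics/ and viewed, about 8 in all and at most 12, crops included, and the job is handed in when it is done.

Besides the shell and the picture viewer there is one more tool, called after "Call:" by a JSON object that holds its "method" and its "body", one argument or row to a line. arm_command: Moves the arm, as the interface text tells. Its arguments: {"type":"object","properties":{"series":{"type":"array","items":{"type":"array","items":{"type":"number"}}}},"required":["series"]}

```bash
ls; mkdir -p pics
python3 - <<'E'
from bench import ctrl,camera,camera_model
import cv2,numpy as np
print(ctrl.get_obs())
for n in("scene","top"):
    p,d=camera(n); m=camera_model(n); np.savez(f"pics/{n}0.npz",p=p,d=d)
    cv2.imwrite(f"pics/{n}0.png",p[:,:,::-1]); print(n,m,(d>0).mean())
E
```

```text
pics
{'time_s': 0.0, 'q': array([ 1.00071071e+00,  1.81569618e-01,  1.60802352e+00, -1.24757961e-05,
        1.35380288e+00, -2.06327047e-01]), 'dq': array([ 0.00087908,  0.00071973,  0.00013921, -0.00064182,  0.00050156,
        0.00064966]), 'joint_efforts': array([ 1.43688172e-03, -4.44850087e+01, -3.51356220e+01, -1.52324992e-05,
        8.46719515e-03, -4.02018532e-05]), 'eef_pos': array([0.20433947, 0.53700007, 0.30296048]), 'eef_rot': array([-3.35675706e-04,  1.80876778e-01,  9.83505352e-01, -8.36893496e-04]), 'wrist_force': array([-0.74577643,  0.02582281, -0.12629165]), 'torque': array([-0.00637186,  0.03188772, -0.00818777]), 'opening': 0.9962607499736892}
scene {'K': array([[538.41919548,   0.        , 321.25110099],
       [  0.        , 538.41919548, 232.32152141],
       [  0.        ,   0.        ,   1.        ]]), 'distortion': array([-0.09692623,  0.        ,  0.        ,  0.        ,  0.        ]), 'position': array([1.22763513, 0.43977897, 0.62938108]), 'attitude': array([-0.22190581,  0.42440878,  0.77097959, -0.41979217])} 0.99595703125
top {'K': array([[474.32555123,   0.        , 317.43619927],
       [  0.        , 474.32555123, 235.48249493],
       [  0.        ,   0.        ,   1.        ]]), 'distortion': array([0.00923284, 0.        , 0.        , 0.        , 0.        ]), 'position': array([ 0.47817465, -0.013516  ,  0.85569048]), 'attitude': array([ 0.05758817, -0.69592702,  0.71508637, -0.03194783])} 0.99580078125
```

View pics/scene0.png

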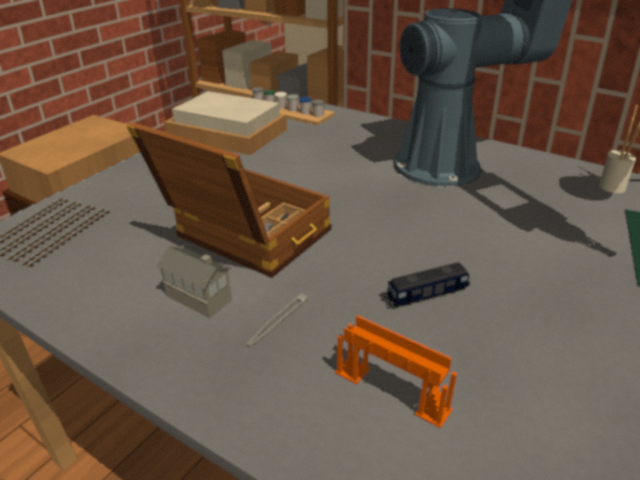

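View pics/top0.png

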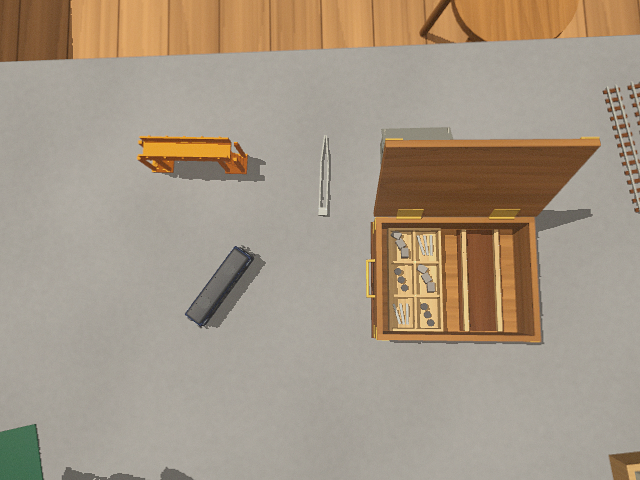

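The top view shows the loco at about (220,287), running from (240,250) to (200,323). The chest rim runs from (375,218) to (540,340), with cradle rails at u≈463 and 498. The lid leans back beyond v<215.

```bash
cat > h.py <<'E'
import numpy as np,cv2
from scipy.spatial.transform import Rotation as R
def rot(q): return R.from_quat([q[1],q[2],q[3],q[0]])
def cloud(d,m):
    v,u=np.mgrid[:480,:640]; uv=np.stack([u,v],-1).reshape(-1,1,2).astype(float)
    n=cv2.undistortPoints(uv,m["K"],m["distortion"]).reshape(480,640,2)
    P=np.dstack([n,np.ones((480,640))])*d[...,None]
    return P@rot(m["attitude"]).as_matrix().T+m["position"]
def onplane(uv,z,m):
    n=cv2.undistortPoints(np.array(uv,float).reshape(-1,1,2),m["K"],m["distortion"]).reshape(-1,2)
    r=np.c_[n,np.ones(len(n))]@rot(m["attitude"]).as_matrix().T
    return m["position"]+r*((z-m["position"][2])/r[:,2])[:,None]
def rect(P):
    (c,(w,h),a)=cv2.minAreaRect(P[:,:2].astype(np.float32)*1000)
    if w<h: w,h,a=h,w,a+90
    return np.round(c,1),round(w,1),round(h,1),round((a+90)%180-90,2)   # mm, deg of long side
E
python3 - <<'E'
from h import *; from bench import camera_model
f=np.load("pics/top0.npz");m=camera_model("top");W=cloud(f["d"],m);p=f["p"]
print("table z",np.median(W[330:450,250:340,2]))
reg=np.zeros((480,640),bool);reg[230:345,170:270]=1
L=W[reg&(W[...,2]>.025)&(W[...,2]<.07)];print("loco",rect(L),L[:,2].max(),len(L))
Lr=W[reg&(W[...,2]>.045)];print("roof",rect(Lr),Lr.mean(0))
reg[:]=0;reg[205:350,362:550]=1
C=reg&(W[...,2]>.076)&(W[...,2]<.088); C[:224]=0
k=max(cv2.findContours(C.astype(np.uint8),0,2)[0],key=cv2.contourArea)
print("rim",rect(W[C]),W[C][:,2].mean()); 
# front rim edge points per column, both end walls
for u in(380,420,460,500,530):
    vs=np.where(C[:,u])[0];vs=vs[vs>300]; print(u,vs.min(),vs.max(),W[vs.max(),u].round(4),W[vs.min(),u].round(4))
for v in(240,280,320):
    us=np.where(C[v])[0];print(v,us.min(),us.max(),W[v,us.min()].round(4),W[v,us.max()].round(4))
for v in(240,280,320):
    for u in range(446,520,3): print(u,(W[v,u]*1000).round().astype(int)[1:],end=" ")
    print()
reg[:]=0;reg[130:217,370:605]=1
D=W[reg&(W[...,2]>.1)];n=np.linalg.svd(D-D.mean(0),full_matrices=False)[2][2];print("lid n",n,len(D),D[:,2].max())
for u in(400,440,480,520,560):
    vs=[v for v in range(130,217) if W[v,u,2]>.15]; print(u,W[vs[0]:vs[0]+4,u].round(4).tolist())
E
```

```text
table z 0.000197924765528934
loco (array([500.9, 188.6]), 146.9, 37.7, -36.99) 0.05326413180223333 1906
roof (array([512.3, 121. ]), 253.6, 112.9, -80.23) [0.49950482 0.17895539 0.08591875]
rim (array([ 496.8, -207.4]), 257.3, 187.1, 88.18) 0.0818127644218965
380 301 339 [ 0.4083 -0.082   0.0836] [ 0.468  -0.0848  0.0807]
420 334 339 [ 0.4071 -0.1448  0.0849] [ 0.4144 -0.1462  0.0793]
460 335 340 [ 0.4038 -0.2083  0.0806] [ 0.4118 -0.2081  0.0834]
500 335 340 [ 0.4028 -0.27    0.0827] [ 0.4103 -0.2713  0.0803]
530 335 341 [ 0.3998 -0.3182  0.0775] [ 0.4092 -0.3186  0.0783]
240 376 534 [ 0.5668 -0.0822  0.0826] [ 0.5593 -0.3348  0.0841]
280 376 536 [ 0.5018 -0.0798  0.0799] [ 0.4953 -0.3343  0.0802]
320 377 539 [ 0.438  -0.0786  0.0823] [ 0.4325 -0.3326  0.0831]
446 [-212   10] 449 [-218    8] 452 [-224    6] 455 [-228    9] 458 [-232   16] 461 [-236   20] 464 [-240   23] 467 [-248   14] 470 [-254   11] 473 [-258   14] 476 [-264   13] 479 [-269   13] 482 [-274   13] 485 [-280   12] 488 [-285   12] 491 [-290   14] 494 [-293   21] 497 [-297   22] 500 [-308    6] 503 [-313    7] 506 [-31
[... 800 characters left out ...]
307    8] 509 [-313    6] 512 [-317   10] 515 [-322   10] 518 [-324   18] 
lid n [ 0.99800818  0.00646348 -0.06275272] 14232 0.855690478594846
400 [[0.6743, -0.1009, 0.2713], [0.6717, -0.1002, 0.2752], [0.6708, -0.1004, 0.274], [0.669, -0.1001, 0.2754]]
440 [[0.6683, -0.1498, 0.2756], [0.6667, -0.1495, 0.2767], [0.6659, -0.1498, 0.2752], [0.6642, -0.1494, 0.2765]]
480 [[0.667, -0.1997, 0.2738], [0.6651, -0.1991, 0.2756], [0.6631, -0.1983, 0.2778], [0.6624, -0.1987, 0.2761]]
520 [[0.6661, -0.2485, 0.2748], [0.6644, -0.2479, 0.276], [0.663, -0.2477, 0.2763], [0.662, -0.248, 0.2753]]
560 [[0.6639, -0.2968, 0.2754], [0.6621, -0.2958, 0.2773], [0.6611, -0.2961, 0.2764], [0.6595, -0.2956, 0.2772]]
```

```bash
cat >> h.py <<'E'
def go(x,y,z,yaw,tilt=None):
    "tool-frame shift (m) and turn (deg) to TCP x,y,z with tool down and tool x at yaw deg; tilt = optional Rotation applied in world after"
    from bench import ctrl
    o=ctrl.get_obs(); r=rot(o["eef_rot"])
    t=R.from_euler("z",yaw,degrees=True)*R.from_euler("x",180,degrees=True)
    if tilt is not None: t=tilt*t
    s=r.inv().apply(np.array([x,y,z])-o["eef_pos"]); w=(r.inv()*t).as_rotvec(degrees=True)
    print("t",round(o["time_s"],2),"tcp",o["eef_pos"].round(4),"F",o["wrist_force"].round(1),"| shift",s.round(4),"turn",w.round(2),"q",o["q"].round(2))
E
python3 -c "
from h import *;from bench import ctrl;print(ctrl.pinch_z)
go(.501,.1886,.25,143)"
```

```text
0.0539
t 0.1 tcp [0.2044 0.537  0.3031] F [ 0.5  0.6 -0.8] | shift [-0.4012 -0.22    0.0533] turn [-9.000e-02 -1.000e-02  1.615e+01] q [ 1.    0.18  1.61  0.    1.35 -0.21]
```

Call:
{"method": "arm_command", "body": {
  "series": [
    [-0.04, -0.022, 0.005, 0, 0, 3, 0.085],
    [-0.08, -0.044, 0.01, 0, 0, 6, 0.085],
    [-0.12, -0.066, 0.015, 0, 0, 9, 0.085],
    [-0.16, -0.088, 0.02, 0, 0, 12, 0.085],
    [-0.2, -0.11, 0.025, 0, 0, 16, 0.085]
  ]
}}

```text
time_s: 0.6
eef_pos: [0.3529, 0.3619, 0.2784]
eef_rot: [-0.0, 0.317, 0.948, -0.0]
wrist_force: [1.9, 0.1, 0.0]
opening: 0.998
```

```bash
python3 -c "
from h import *
go(.501,.1886,.25,143)"
```

```text
t 0.6 tcp [0.3529 0.3619 0.2784] F [1.9 0.1 0. ] | shift [-0.2225 -0.0494  0.0284] turn [-0.02 -0.01  0.04] q [ 0.56  0.05  1.81 -0.    1.29 -0.36]
```

Call:
{"method": "arm_command", "body": {
  "series": [
    [-0.045, -0.01, 0.006, 0, 0, 0, 0.085],
    [-0.09, -0.02, 0.012, 0, 0, 0, 0.085],
    [-0.135, -0.03, 0.018, 0, 0, 0, 0.085],
    [-0.18, -0.04, 0.024, 0, 0, 0, 0.085],
    [-0.2225, -0.0494, 0.0284, 0, 0, 0, 0.085]
  ]
}}

```text
time_s: 1.1
eef_pos: [0.5015, 0.1886, 0.2498]
eef_rot: [-0.0, 0.316, 0.949, -0.0]
wrist_force: [1.2, 0.0, -0.4]
opening: 0.995
```

Run:
```python
from h import *; from bench import ctrl,camera,camera_model
m=camera_model("wrist");p,d=camera("wrist");cv2.imwrite("pics/w1.png",p[:,:,::-1]);W=cloud(d,m)
print(m["position"])
S=(W[...,2]>.03)&(W[...,2]<.06)&(d>0)&(abs(W[...,0]-.5)<.1)&(abs(W[...,1]-.19)<.1)
n,l,s,c=cv2.connectedComponentsWithStats(S.astype(np.uint8));i=1+s[1:,4].argmax();print(rect(W[l==i]),s[i],W[l==i][:,2].max())
go(.501,.1886,.25,143)
```

```text
[0.44155236 0.23332803 0.32020858]
(array([499.9, 189. ]), 146.2, 37.2, -37.27) [ 295  137   48  173 7689] 0.05229093682271024
t 1.15 tcp [0.5053 0.1841 0.2495] F [ 2.3 -4.5 -0. ] | shift [ 0.0061  0.001  -0.0005] turn [-0.08  0.19 -0.06] q [ 0.13  0.15  1.75 -0.    1.23 -0.79]
```

View pics/w1.png

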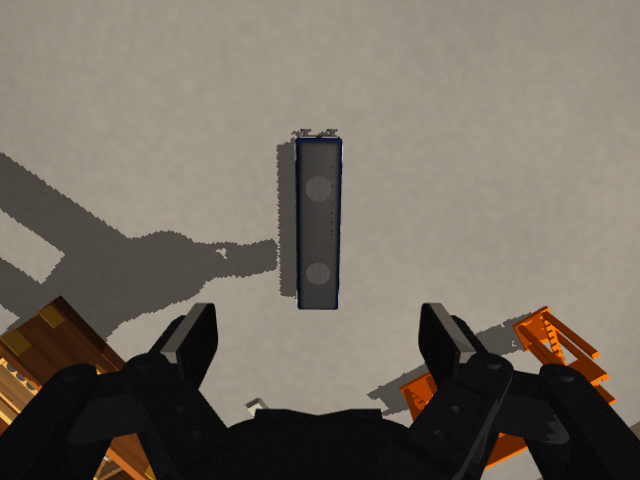

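Loco at (0.500, 0.189), yaw −37.2°: the top and wrist views agree. The wrist view shows it at (320,222), upright, between open jaws. I'll descend in two calls.

```bash
python3 -c "
from h import *
go(.500,.189,.088,142.8)"
```

```text
t 1.15 tcp [0.5053 0.1841 0.2495] F [ 2.3 -4.5 -0. ] | shift [0.0077 0.001  0.1615] turn [-0.08  0.19  0.14] q [ 0.13  0.15  1.75 -0.    1.23 -0.79]
```

Call:
{"method": "arm_command", "body": {
  "series": [
    [0.001, 0, 0.03, 0, 0, 0, 0.085],
    [0.001, 0, 0.065, 0, 0, 0, 0.085],
    [0.001, 0, 0.1, 0, 0, 0, 0.085],
    [0.001, 0, 0.13, 0, 0, 0, 0.085],
    [0.001, 0, 0.145, 0, 0, 0, 0.085]
  ]
}}

```text
time_s: 1.65
eef_pos: [0.4979, 0.1909, 0.1025]
eef_rot: [-0.002, 0.316, 0.949, -0.001]
wrist_force: [0.5, 0.2, 1.2]
opening: 0.994
```

```bash
python3 -c "
from h import *
go(.500,.189,.088,142.8)"
```

```text
t 1.65 tcp [0.4979 0.1909 0.1025] F [0.5 0.2 1.2] | shift [-0.0028 -0.0002  0.0144] turn [-0.21 -0.2   0.35] q [ 0.14  0.37  1.84 -0.    0.94 -0.78]
```

Call:
{"method": "arm_command", "body": {
  "series": [
    [-0.001, 0, 0.01, 0, 0, 0, 0.085],
    [-0.002, 0, 0.016, 0, 0, 0, 0.085],
    [-0.002, 0, 0.016, 0, 0, 0, 0.03],
    [-0.002, 0, 0.016, 0, 0, 0, 0.03],
    [-0.002, 0, 0.016, 0, 0, 0, 0.03]
  ]
}}

```text
time_s: 2.15
eef_pos: [0.5024, 0.19, 0.0907]
eef_rot: [0.001, 0.316, 0.949, 0.0]
wrist_force: [-0.5, 0.3, 0.1]
opening: 0.508
```

Call:
{"method": "arm_command", "body": {
  "series": [
    [0, 0, 0, 0, 0, 0, 0.03],
    [0, 0, 0, 0, 0, 0, 0.03],
    [0, 0, 0, 0, 0, 0, 0.03],
    [0, 0, 0, 0, 0, 0, 0.03],
    [0, 0, 0, 0, 0, 0, 0.03]
  ]
}}

```text
time_s: 2.65
eef_pos: [0.5023, 0.1898, 0.0907]
eef_rot: [0.001, 0.316, 0.949, 0.0]
wrist_force: [-1.5, -1.2, 5.5]
opening: 0.409
```

Run:
```python
from h import *; from bench import ctrl,camera,camera_model
go(.500,.189,.15,142.8)
p,d=camera("scene");W=cloud(d,camera_model("scene"))
cv2.imwrite("pics/s1.png",cv2.resize(p[150:350,340:540,::-1],(600,600)))
```

```text
t 2.65 tcp [0.5023 0.1898 0.0907] F [-1.5 -1.2  5.5] | shift [ 0.0012 -0.002  -0.0593] turn [0.05 0.08 0.36] q [ 0.14  0.39  1.83 -0.    0.91 -0.79]
```

View pics/s1.png

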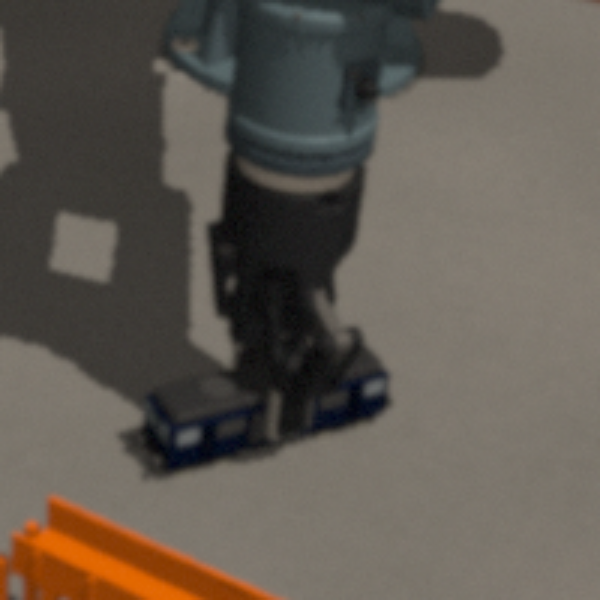

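Call:
{"method": "arm_command", "body": {
  "series": [
    [0, 0, -0.01, 0, 0, 0, 0.03],
    [0, 0, -0.03, 0, 0, 0, 0.03],
    [0, 0, -0.06, 0, 0, 0, 0.03],
    [0, 0, -0.09, 0, 0, 0, 0.03],
    [0, 0, -0.12, 0, 0, 0, 0.03]
  ]
}}

```text
time_s: 3.2
eef_pos: [0.5008, 0.1898, 0.2104]
eef_rot: [-0.001, 0.316, 0.949, -0.0]
wrist_force: [-0.2, 0.5, -4.2]
opening: 0.41
```

```bash
python3 -c "
from h import *
go(.499,-.2655,.21,178.1)"
```

```text
t 3.2 tcp [0.5008 0.1898 0.2104] F [-0.2  0.5 -4.2] | shift [-0.2716 -0.3655  0.0005] turn [-3.000e-02 -7.000e-02 -3.494e+01] q [ 0.14  0.2   1.79  0.    1.16 -0.79]
```

Call:
{"method": "arm_command", "body": {
  "series": [
    [-0.01, -0.015, 0, 0, 0, -3, 0.03],
    [-0.03, -0.04, 0, 0, 0, -7, 0.03],
    [-0.06, -0.08, 0, 0, 0, -11, 0.03],
    [-0.09, -0.12, 0, 0, 0, -15, 0.03],
    [-0.12, -0.16, 0, 0, 0, -18, 0.03]
  ]
}}

```text
time_s: 3.7
eef_pos: [0.5009, -0.0114, 0.2096]
eef_rot: [-0.0, 0.162, 0.987, 0.0]
wrist_force: [1.9, -0.2, -4.7]
opening: 0.412
```

```bash
python3 -c "
from h import *
go(.499,-.2655,.21,178.1)"
```

```text
t 3.7 tcp [ 0.5009 -0.0114  0.2096] F [ 1.9 -0.2 -4.7] | shift [-0.0794 -0.2414 -0.0004] turn [ 1.000e-02 -2.000e-02 -1.673e+01] q [-0.26  0.13  1.87  0.    1.14 -1.51]
```

Call:
{"method": "arm_command", "body": {
  "series": [
    [-0.012, -0.036, 0, 0, 0, -4, 0.03],
    [-0.025, -0.076, 0, 0, 0, -8, 0.03],
    [-0.038, -0.116, 0, 0, 0, -12, 0.03],
    [-0.05, -0.152, 0, 0, 0, -15, 0.03],
    [-0.06, -0.182, 0, 0, 0, -16.7, 0.03]
  ]
}}

```text
time_s: 4.2
eef_pos: [0.499, -0.2036, 0.2096]
eef_rot: [-0.0, 0.018, 1.0, 0.0]
wrist_force: [0.6, -0.1, -4.8]
opening: 0.408
```

```bash
python3 -c "
from h import *
go(.499,-.2655,.21,178.1)"
```

```text
t 4.2 tcp [ 0.499  -0.2036  0.2096] F [ 0.6 -0.1 -4.8] | shift [-0.0023 -0.0619 -0.0005] turn [ 0.01 -0.02 -0.2 ] q [-0.61  0.21  1.78 -0.    1.15 -2.14]
```

Call:
{"method": "arm_command", "body": {
  "series": [
    [-0.001, -0.025, 0, 0, 0, -0.2, 0.03],
    [-0.002, -0.045, 0, 0, 0, -0.2, 0.03],
    [-0.002, -0.058, 0, 0, 0, -0.2, 0.03],
    [-0.002, -0.062, 0, 0, 0, -0.2, 0.03],
    [-0.002, -0.062, 0, 0, 0, -0.2, 0.03]
  ]
}}

```text
time_s: 4.7
eef_pos: [0.4993, -0.2635, 0.2093]
eef_rot: [-0.0, 0.017, 1.0, 0.0]
wrist_force: [-0.3, 0.3, -4.4]
opening: 0.406
```

Run:
```python
from h import *; from bench import ctrl,camera,camera_model
go(.499,-.2655,.21,178.1)
p,d=camera("top");W=cloud(d,camera_model("top"))
mw=camera_model("wrist");pw,dw=camera("wrist");Ww=cloud(dw,mw)
np.savez("pics/hold.npz",p=p,d=d,pw=pw,dw=dw)
cv2.imwrite("pics/hold.png",np.hstack([cv2.resize(p[120:360,340:580,::-1],(400,400)),cv2.resize(pw[:,:,::-1],(400,300),interpolation=cv2.INTER_AREA) if 0 else cv2.copyMakeBorder(cv2.resize(pw[:,:,::-1],(400,300)),0,100,0,0,0)]))
```

```text
t 4.7 tcp [ 0.4993 -0.2635  0.2093] F [-0.3  0.3 -4.4] | shift [ 0.0002 -0.002  -0.0007] turn [ 0.04 -0.03 -0.06] q [-0.7   0.26  1.71  0.    1.17 -2.23]
```

View pics/hold.png

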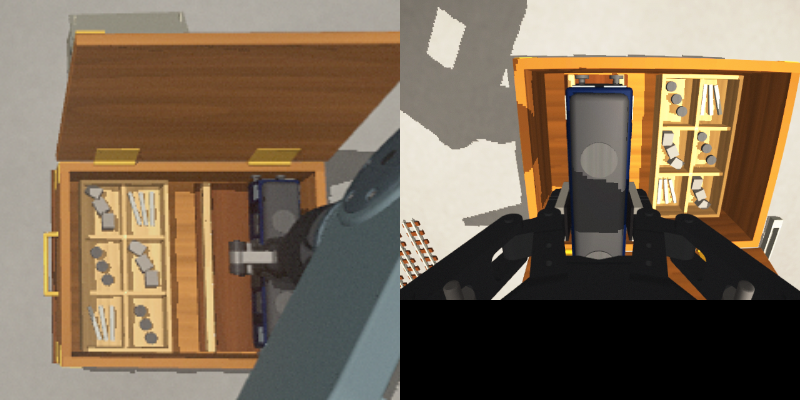

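The left view shows the loco above the cradle half. The wrist view (right) shows it at u≈600 of the montage, inside the front wall at v≈70. I'll compare it with the rim and rails in the wrist depth.

Run:
```python
from h import *; from bench import camera_model
f=np.load("pics/hold.npz");W=cloud(f["dw"],camera_model("wrist"));z=W[...,2]
S=(z>.145)&(z<.18)&(f["dw"]>.05)
S[:, :]&=(abs(W[...,1]+.2655)<.03)&(W[...,0]<.47)
print("loco front part",rect(W[S]),"top z",z[S].max())
for v in range(145,300,30):
    us=np.where(S[v])[0]
    if len(us): print(v,(W[v,us[[0,-1]]]*1000).round(1).tolist(), "mid y",W[v,us[[0,-1]],1].mean().round(4))
C=(z>.077)&(z<.087)&(W[...,0]>.38)&(W[...,0]<.42)
for y in(-.1,-.15,-.2,-.25,-.3):
    b=C&(abs(W[...,1]-y)<.01); print("front rim",y,np.percentile(W[b][:,0],[2,98]).round(4))
for s,lo,hi in(("L",-.09,-.075),("R",-.345,-.32)):
    b=(z>.077)&(z<.087)&(W[...,1]>lo)&(W[...,1]<hi)
    for x in(.42,.45,.48): 
        k=b&(abs(W[...,0]-x)<.01); print(s,x,np.percentile(W[k][:,1],[2,98]).round(4) if k.any() else None)
k=(z>.019)&(z<.027)&(W[...,0]>.405)&(W[...,0]<.5)&(W[...,1]<-.22)&(W[...,1]>-.31)
for x in(.415,.425,.435,.445): 
    b=k&(abs(W[...,0]-x)<.005); h=np.histogram(W[b][:,1],np.arange(-.31,-.22,.004)); print("rail",x,[(round(e,3),n) for e,n in zip(h[1],h[0]) if n>3])
```

```text
loco front part (array([ 447.6, -260.8]), 46.0, 37.6, -2.28) top z 0.17071034540345278
145 [[426.5, -277.8, 158.8], [427.7, -242.3, 160.5]] mid y -0.2601
175 [[436.6, -279.2, 156.8], [437.7, -242.0, 158.8]] mid y -0.2606
205 [[446.9, -279.0, 158.6], [448.3, -242.5, 157.7]] mid y -0.2607
235 [[458.1, -279.6, 157.3], [458.9, -243.3, 159.0]] mid y -0.2615
265 [[469.0, -279.5, 159.1], [469.9, -244.1, 160.0]] mid y -0.2618
front rim -0.1 [0.4062 0.4153]
front rim -0.15 [0.4046 0.4139]
front rim -0.2 [0.4031 0.412 ]
front rim -0.25 [0.4018 0.4104]
front rim -0.3 [0.4002 0.4092]
L 0.42 [-0.0891 -0.0775]
L 0.45 [-0.088 -0.078]
L 0.48 [-0.089  -0.0792]
R 0.42 [-0.3332 -0.3238]
R 0.45 [-0.334  -0.3249]
R 0.48 [-0.3349 -0.3256]
rail 0.415 [(np.float64(-0.298), np.int64(13)), (np.float64(-0.294), np.int64(74)), (np.float64(-0.29), np.int64(64)), (np.float64(-0.262), np.int64(4)), (np.float64(-0.258), np.int64(5)), (np.float64(-0.254), np.int64(6)), (np.float64(-0.25), np.int64(6)), (np.float64(-0.246), np.int64(6)), (np.float64(-0.242), np.int64(7)), (np.float64(-0.238), np.int64(23)), (np.float64(-0.234), np.int64(28)), (np.float64(-0.23), np.int64(6)), (np.float64(-0.226), np.int64(6))]
rail 0.425 [(np.float64(-0.298), np.int64(8)), (np.float64(-0.294), np.int64(39)), (np.float64(-0.29), np.int64(18)), (np.float64(-0.238), np.int64(19)), (np.float64(-0.234), np.int64(29))]
rail 0.435 []
rail 0.445 []
```

Call:
{"method": "arm_command", "body": {
  "series": [
    [-0.001, -0.0015, 0.01, 0, 0, -0.4, 0.03],
    [-0.002, -0.0015, 0.03, 0, 0, -0.4, 0.03],
    [-0.002, -0.0015, 0.05, 0, 0, -0.4, 0.03],
    [-0.002, -0.0015, 0.065, 0, 0, -0.4, 0.03],
    [-0.002, -0.0015, 0.07, 0, 0, -0.4, 0.03]
  ]
}}

```text
time_s: 5.3
eef_pos: [0.5004, -0.264, 0.137]
eef_rot: [-0.002, 0.013, 1.0, 0.001]
wrist_force: [0.0, 0.2, -4.3]
opening: 0.407
```

Call:
{"method": "arm_command", "body": {
  "series": [
    [0, 0, 0.007, 0, 0, 0, 0.03],
    [0, 0, 0.014, 0, 0, 0, 0.03],
    [0, 0, 0.018, 0, 0, 0, 0.03],
    [0, 0, 0.02, 0, 0, 0, 0.03],
    [0, 0, 0.02, 0, 0, 0, 0.03]
  ]
}}

```text
time_s: 5.8
eef_pos: [0.5013, -0.2654, 0.1195]
eef_rot: [0.0, 0.013, 1.0, -0.0]
wrist_force: [0.3, -0.5, -4.7]
opening: 0.41
```

Run:
```python
from h import *; from bench import ctrl,camera,camera_model
go(.501,-.267,.1037,178.2)
W=cloud(camera("wrist")[1],camera_model("wrist"));z=W[...,2]
S=(abs(W[...,1]+.2655)<.03)&(W[...,0]<.47)&(z>.054)&(z<.08)&(W[...,0]>.42)
print(rect(W[S]),z[S].max())
k=(z>.019)&(z<.027)&(W[...,0]>.412)&(W[...,0]<.5)
for a,b in((-.305,-.28),(-.245,-.225)):
    q=W[k&(W[...,1]>a)&(W[...,1]<b)]; print(len(q),q.mean(0) if len(q) else 0)
```

```text
t 5.8 tcp [ 0.5013 -0.2654  0.1195] F [ 0.3 -0.5 -4.7] | shift [ 0.0003 -0.0016  0.0158] turn [-0.    0.    0.25] q [-0.7   0.4   1.75 -0.    1.   -2.24]
(array([ 448.6, -264. ]), 43.8, 37.6, -1.86) 0.0799989960454603
2750 [ 0.45189287 -0.2925666   0.02342053]
2417 [ 0.45148051 -0.23602221  0.02339247]
```

Loco is centred between the rails to under 1 mm. I'll lower it gently.

Call:
{"method": "arm_command", "body": {
  "series": [
    [0, 0, 0.004, 0, 0, 0, 0.03],
    [0, 0, 0.008, 0, 0, 0, 0.03],
    [0, 0, 0.011, 0, 0, 0, 0.03],
    [0, 0, 0.013, 0, 0, 0, 0.03],
    [0, 0, 0.014, 0, 0, 0, 0.03]
  ]
}}

```text
time_s: 6.35
eef_pos: [0.5011, -0.2653, 0.1051]
eef_rot: [-0.0, 0.014, 1.0, 0.0]
wrist_force: [0.2, 0.0, -5.2]
opening: 0.405
```

Call:
{"method": "arm_command", "body": {
  "series": [
    [0, 0, 0.0005, 0, 0, 0, 0.03],
    [0, 0, 0.001, 0, 0, 0, 0.03],
    [0, 0, 0.0015, 0, 0, 0, 0.03],
    [0, 0, 0.0015, 0, 0, 0, 0.03],
    [0, 0, 0.0015, 0, 0, 0, 0.03]
  ]
}}

```text
time_s: 6.85
eef_pos: [0.5014, -0.2654, 0.1041]
eef_rot: [0.0, 0.013, 1.0, -0.0]
wrist_force: [-0.3, -0.6, -4.5]
opening: 0.41
```

Call:
{"method": "arm_command", "body": {
  "series": [
    [0, 0, 0.0004, 0, 0, 0, 0.03],
    [0, 0, 0.0008, 0, 0, 0, 0.03],
    [0, 0, 0.001, 0, 0, 0, 0.03],
    [0, 0, 0.001, 0, 0, 0, 0.03],
    [0, 0, 0.001, 0, 0, 0, 0.03]
  ]
}}

```text
time_s: 7.35
eef_pos: [0.5014, -0.2654, 0.1038]
eef_rot: [0.0, 0.013, 1.0, -0.0]
wrist_force: [-3.4, 2.2, 4.4]
opening: 0.41
```

Contact: the force rose from −4.5 to +4.4 N. Releasing.

Call:
{"method": "arm_command", "body": {
  "series": [
    [0, 0, 0, 0, 0, 0, 0.04],
    [0, 0, 0, 0, 0, 0, 0.05],
    [0, 0, 0, 0, 0, 0, 0.06],
    [0, 0, 0, 0, 0, 0, 0.06],
    [0, 0, 0, 0, 0, 0, 0.06]
  ]
}}

```text
time_s: 7.85
eef_pos: [0.5014, -0.2654, 0.103]
eef_rot: [0.0, 0.013, 1.0, -0.0]
wrist_force: [-0.3, 0.2, -0.1]
opening: 0.705
```

Call:
{"method": "arm_command", "body": {
  "series": [
    [0, 0, -0.01, 0, 0, 0, 0.06],
    [0, 0, -0.03, 0, 0, 0, 0.06],
    [0, 0, -0.06, 0, 0, 0, 0.06],
    [0, 0, -0.09, 0, 0, 0, 0.06],
    [0, 0, -0.12, 0, 0, 0, 0.06]
  ]
}}

```text
time_s: 8.35
eef_pos: [0.5013, -0.2653, 0.2249]
eef_rot: [0.0, 0.013, 1.0, -0.0]
wrist_force: [0.2, -0.2, 0.6]
opening: 0.703
```

Run:
```python
from h import *; from bench import ctrl,camera,camera_model
go(.501,-.267,.21,178.2)
p,d=camera("wrist");W=cloud(d,camera_model("wrist"));z=W[...,2]
cv2.imwrite("pics/rel.png",cv2.resize(p[:,:,::-1],(480,360)))
S=(abs(W[...,1]+.2655)<.025)&(W[...,0]<.55)&(z>.045)&(z<.07)&(W[...,0]>.42)
print(rect(W[S]),z[S].max())
```

```text
t 8.35 tcp [ 0.5013 -0.2653  0.2249] F [ 0.2 -0.2  0.6] | shift [ 0.0002 -0.0017  0.0149] turn [-0.02  0.02  0.26] q [-0.7   0.25  1.7  -0.    1.2  -2.24]
(array([ 490.2, -267.8]), 120.5, 37.3, -1.8) 0.0699915220840944
```

View pics/rel.png

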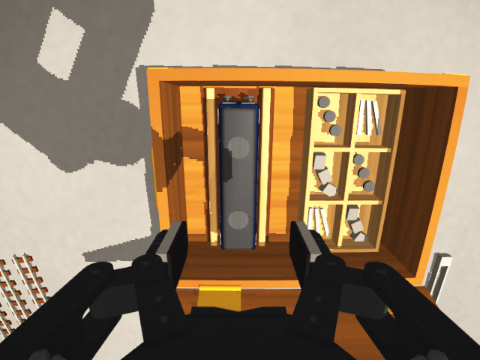

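Loco sits on its wheels between the rails. It is released at wrist px (238,175), parallel to both rails. Next I go up, close the fingers and pass over the lid.

Call:
{"method": "arm_command", "body": {
  "series": [
    [0, 0, -0.03, 0, 0, 0, 0.03],
    [0, 0, -0.07, 0, 0, 0, 0],
    [0, 0, -0.11, 0, 0, 0, 0],
    [0, 0, -0.15, 0, 0, 0, 0],
    [0, 0, -0.175, 0, 0, 0, 0]
  ]
}}

```text
time_s: 8.9
eef_pos: [0.5016, -0.2656, 0.4025]
eef_rot: [0.002, 0.013, 1.0, -0.002]
wrist_force: [-0.2, -0.2, 0.2]
opening: 0.0
```

Run:
```python
from h import *; from bench import ctrl,camera,camera_model
go(.73,-.214,.40,178.2)
W=cloud(np.load("pics/scene0.npz")["d"],camera_model("scene"));p=np.load("pics/scene0.npz")["p"]
# lid outer face + signal box from the scene view
x,y,z=W[...,0],W[...,1],W[...,2]
for a in(-.15,-.2,-.25):
  for h in(.14,.18,.22,.26):
    b=(abs(y-a)<.006)&(abs(z-h)<.006)&(x>.55)&(x<.75); print(a,h,np.percentile(W[b][:,0],[2,50,98]).round(3) if b.any() else None)
b=(z>.04)&(z<.11)&(x>.69)&(y<-.05)&(y>-.4);print("box",np.percentile(W[b],[1,99],axis=0).round(3))
```

```text
t 8.9 tcp [ 0.5016 -0.2656  0.4025] F [-0.2 -0.2  0.2] | shift [-0.2269  0.0577  0.0032] turn [-0.18  0.23  0.26] q [-0.7   0.1   1.5  -0.    1.54 -2.24]
-0.15 0.14 [0.63  0.632 0.634]
-0.15 0.18 [0.64  0.643 0.645]
-0.15 0.22 [0.653 0.654 0.657]
-0.15 0.26 [0.664 0.666 0.667]
-0.2 0.14 [0.628 0.631 0.633]
-0.2 0.18 [0.64  0.641 0.644]
-0.2 0.22 [0.65  0.652 0.655]
-0.2 0.26 [0.663 0.665 0.667]
-0.25 0.14 [0.626 0.628 0.63 ]
-0.25 0.18 [0.637 0.639 0.641]
-0.25 0.22 [0.649 0.651 0.653]
-0.25 0.26 [0.661 0.663 0.665]
box [[ 0.697 -0.213  0.041]
 [ 0.759 -0.1    0.101]]
```

Call:
{"method": "arm_command", "body": {
  "series": [
    [-0.04, 0.01, 0, 0, 0, 0, 0],
    [-0.09, 0.022, 0, 0, 0, 0, 0],
    [-0.14, 0.036, 0, 0, 0, 0, 0],
    [-0.19, 0.05, 0, 0, 0, 0, 0],
    [-0.227, 0.058, 0, 0, 0, 0, 0]
  ]
}}

```text
time_s: 9.4
eef_pos: [0.7317, -0.2122, 0.3985]
eef_rot: [0.0, 0.013, 1.0, -0.0]
wrist_force: [1.1, -0.0, -0.3]
opening: -0.0
```

Run:
```python
from h import *
go(.72,-.214,.315,178.2)
```

```text
t 9.4 tcp [ 0.7317 -0.2122  0.3985] F [ 1.1 -0.  -0.3] | shift [ 0.0117 -0.0021  0.0835] turn [-0.    0.04  0.3 ] q [-0.44  0.56  0.92  0.    1.66 -1.98]
```

Call:
{"method": "arm_command", "body": {
  "series": [
    [0, -0.001, 0.015, 0, 0, 0, 0],
    [0, -0.001, 0.04, 0, 0, 0, 0],
    [0, -0.001, 0.065, 0, 0, 0, 0],
    [0, -0.001, 0.08, 0, 0, 0, 0],
    [0, -0.001, 0.083, 0, 0, 0, 0]
  ]
}}

```text
time_s: 9.9
eef_pos: [0.7284, -0.2144, 0.3123]
eef_rot: [-0.002, 0.014, 1.0, 0.001]
wrist_force: [-0.3, -0.6, -0.1]
opening: -0.0
```

Run:
```python
from h import *; from bench import camera
go(.685,-.213,.315,178.2)
p,d=camera("scene");cv2.imwrite("pics/push0.png",cv2.resize(p[60:320,90:440,::-1],(700,520)))
```

```text
t 9.9 tcp [ 0.7284 -0.2144  0.3123] F [-0.3 -0.6 -0.1] | shift [ 0.0434  0.0002 -0.0025] turn [ 0.1  -0.24  0.23] q [-0.44  0.59  1.05 -0.    1.51 -1.99]
```

View pics/push0.png

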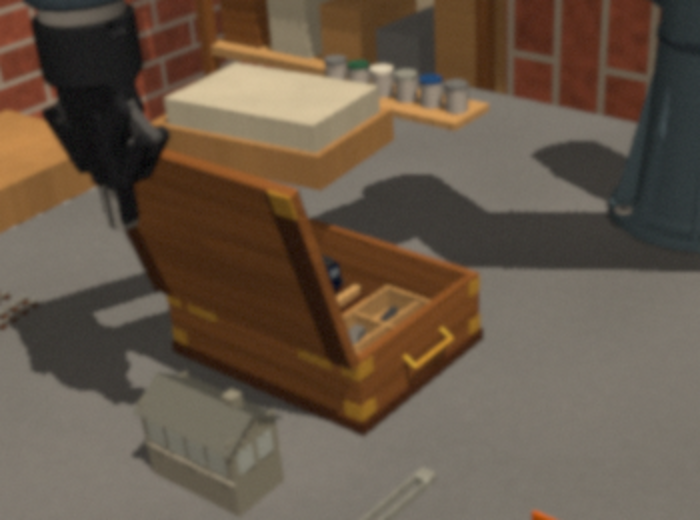

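Call:
{"method": "arm_command", "body": {
  "series": [
    [0.012, 0, 0, 0, 0, 0, 0],
    [0.025, 0, 0, 0, 0, 0, 0],
    [0.036, 0, 0, 0, 0, 0, 0],
    [0.044, 0, 0, 0, 0, 0, 0],
    [0.05, 0, 0, 0, 0, 0, 0]
  ]
}}

```text
time_s: 10.45
eef_pos: [0.6796, -0.2134, 0.3168]
eef_rot: [0.001, 0.014, 1.0, -0.001]
wrist_force: [-0.2, -0.1, 0.5]
opening: -0.004
```

Call:
{"method": "arm_command", "body": {
  "series": [
    [0.006, 0, 0, 0, 0, 0, 0],
    [0.014, 0, 0, 0, 0, 0, 0],
    [0.022, 0, 0, 0, 0, 0, 0],
    [0.03, 0, 0, 0, 0, 0, 0],
    [0.038, 0, 0, 0, 0, 0, 0]
  ]
}}

```text
time_s: 10.95
eef_pos: [0.6424, -0.2121, 0.3177]
eef_rot: [0.002, 0.013, 1.0, -0.001]
wrist_force: [3.2, 1.3, 12.5]
opening: 0.001
```

```bash
cat > lid.py <<'E'
from h import *; from bench import camera,camera_model
go(.59,-.21,.315,178.2)
p,d=camera("scene");W=cloud(d,camera_model("scene"));x,y,z=W[...,0],W[...,1],W[...,2]
# outer face away from the finger
for a in(-.12,-.15,-.29):
  r=[]
  for h in(.14,.18,.22,.26):
    b=(abs(y-a)<.006)&(abs(z-h)<.006)&(x>.45)&(x<.7); r.append(float(np.median(x[b]).round(3)) if b.any() else None)
  print("outer x at z .14 .18 .22 .26, y",a,r)
E
python3 lid.py
```

```text
t 10.95 tcp [ 0.6424 -0.2121  0.3177] F [ 3.2  1.3 12.5] | shift [0.0525 0.0007 0.0025] turn [-0.08  0.28  0.28] q [-0.49  0.39  1.32  0.    1.43 -2.04]
outer x at z .14 .18 .22 .26, y -0.12 [0.621, 0.625, 0.629, 0.633]
outer x at z .14 .18 .22 .26, y -0.15 [0.62, 0.624, 0.628, 0.632]
outer x at z .14 .18 .22 .26, y -0.29 [0.616, 0.62, 0.624, 0.627]
```

The lid is at about 1.67 rad, but 12 N upward suggests its edge is rubbing under the knuckles. I'll raise the tool slightly before pushing on.

Call:
{"method": "arm_command", "body": {
  "series": [
    [-0.004, 0, -0.004, 0, 0, 0, 0],
    [-0.008, 0, -0.01, 0, 0, 0, 0],
    [-0.008, 0, -0.015, 0, 0, 0, 0],
    [0, 0, -0.017, 0, 0, 0, 0],
    [0.005, 0, -0.017, 0, 0, 0, 0]
  ]
}}

```text
time_s: 11.5
eef_pos: [0.6363, -0.212, 0.3321]
eef_rot: [-0.0, 0.013, 1.0, -0.0]
wrist_force: [0.5, -0.5, -0.0]
opening: -0.001
```

```bash
python3 lid.py
```

```text
t 11.5 tcp [ 0.6363 -0.212   0.3321] F [ 0.5 -0.5 -0. ] | shift [0.0464 0.0007 0.0171] turn [-0.   -0.    0.27] q [-0.5   0.37  1.31 -0.    1.46 -2.04]
outer x at z .14 .18 .22 .26, y -0.12 [0.619, 0.623, 0.625, 0.627]
outer x at z .14 .18 .22 .26, y -0.15 [0.618, 0.621, 0.623, 0.626]
outer x at z .14 .18 .22 .26, y -0.29 [0.613, 0.616, 0.62, 0.621]
```

Call:
{"method": "arm_command", "body": {
  "series": [
    [0.008, 0, 0, 0, 0, 0, 0],
    [0.016, 0, 0, 0, 0, 0, 0],
    [0.024, 0, 0, 0, 0, 0, 0],
    [0.032, 0, 0, 0, 0, 0, 0],
    [0.038, 0, 0, 0, 0, 0, 0]
  ]
}}

```text
time_s: 12.05
eef_pos: [0.5979, -0.2109, 0.3319]
eef_rot: [-0.0, 0.014, 1.0, 0.0]
wrist_force: [0.6, 0.0, -0.8]
opening: -0.002
```

```bash
python3 lid.py
```

```text
t 12.05 tcp [ 0.5979 -0.2109  0.3319] F [ 0.6  0.  -0.8] | shift [0.0079 0.0007 0.0169] turn [ 0.   -0.03  0.25] q [-0.53  0.29  1.42 -0.    1.43 -2.07]
outer x at z .14 .18 .22 .26, y -0.12 [0.608, 0.602, 0.596, 0.591]
outer x at z .14 .18 .22 .26, y -0.15 [0.607, 0.601, 0.595, 0.589]
outer x at z .14 .18 .22 .26, y -0.29 [0.602, 0.597, 0.591, 0.585]
```

Lid at about 1.43. One more nudge, then withdraw backwards.

Call:
{"method": "arm_command", "body": {
  "series": [
    [0.008, 0, 0, 0, 0, 0, 0],
    [0.016, 0, 0, 0, 0, 0, 0],
    [0.012, 0, -0.005, 0, 0, 0, 0],
    [-0.01, 0, -0.015, 0, 0, 0, 0],
    [-0.035, 0, -0.03, 0, 0, 0, 0]
  ]
}}

```text
time_s: 12.6
eef_pos: [0.634, -0.2119, 0.3622]
eef_rot: [-0.0, 0.014, 1.0, 0.0]
wrist_force: [-0.4, -1.0, 1.0]
opening: -0.004
```

Call:
{"method": "arm_command", "body": {
  "series": [
    [-0.01, 0, -0.02, 0, 0, 0, 0],
    [-0.02, 0, -0.04, 0, 0, 0, 0],
    [-0.02, 0, -0.06, 0, 0, 0, 0],
    [-0.02, 0, -0.06, 0, 0, 0, 0],
    [-0.02, 0, -0.06, 0, 0, 0, 0]
  ]
}}

```text
time_s: 13.1
eef_pos: [0.654, -0.2124, 0.422]
eef_rot: [0.0, 0.013, 1.0, -0.0]
wrist_force: [-0.3, 0.1, -0.4]
opening: 0.002
```

```bash
python3 lid.py
```

```text
t 13.1 tcp [ 0.654  -0.2124  0.422 ] F [-0.3  0.1 -0.4] | shift [0.0641 0.0007 0.107 ] turn [-0.02  0.04  0.26] q [-0.49  0.37  1.14  0.    1.63 -2.03]
outer x at z .14 .18 .22 .26, y -0.12 [None, None, None, None]
outer x at z .14 .18 .22 .26, y -0.15 [None, None, None, None]
outer x at z .14 .18 .22 .26, y -0.29 [None, None, None, None]
```

The lid has left the range I was measuring, so it is falling. I'll wait, then check.

Call:
{"method": "arm_command", "body": {
  "series": [
    [0, 0, 0, 0, 0, 0, 0],
    [0, 0, 0, 0, 0, 0, 0],
    [0, 0, 0, 0, 0, 0, 0],
    [0, 0, 0, 0, 0, 0, 0],
    [0, 0, 0, 0, 0, 0, 0]
  ]
}}

```text
time_s: 13.65
eef_pos: [0.6538, -0.2125, 0.4219]
eef_rot: [-0.0, 0.014, 1.0, 0.0]
wrist_force: [-0.3, -0.1, 0.0]
opening: 0.002
```

Call:
{"method": "arm_command", "body": {
  "series": [
    [0, 0, 0, 0, 0, 0, 0],
    [0, 0, 0, 0, 0, 0, 0],
    [0, 0, 0, 0, 0, 0, 0],
    [0, 0, 0, 0, 0, 0, 0],
    [0, 0, 0, 0, 0, 0, 0]
  ]
}}

```text
time_s: 14.15
eef_pos: [0.6538, -0.2124, 0.422]
eef_rot: [-0.0, 0.013, 1.0, 0.0]
wrist_force: [-0.0, -0.7, -0.7]
opening: -0.0
```

Run:
```python
from h import *; from bench import camera,camera_model
go(.6,-.21,.4,178)
p,d=camera("scene");W=cloud(d,camera_model("scene"));p0=np.load("pics/scene0.npz")["p"]
cv2.imwrite("pics/end.png",p[:,:,::-1])
x,y,z=W[...,0],W[...,1],W[...,2]
for a in(.43,.5,.57):
    b=(abs(x-a)<.01)&(abs(y+.15)<.03)&(z<.3)&(z>.03); print("lid top z at x",a,np.median(z[b]).round(4) if b.any() else None)
```

```text
t 14.15 tcp [ 0.6538 -0.2124  0.422 ] F [-0.  -0.7 -0.7] | shift [0.0538 0.001  0.022 ] turn [ 0.   -0.    0.46] q [-0.49  0.37  1.14 -0.    1.63 -2.03]
lid top z at x 0.43 0.0931
lid top z at x 0.5 0.0931
lid top z at x 0.57 0.0933
```

View pics/end.png

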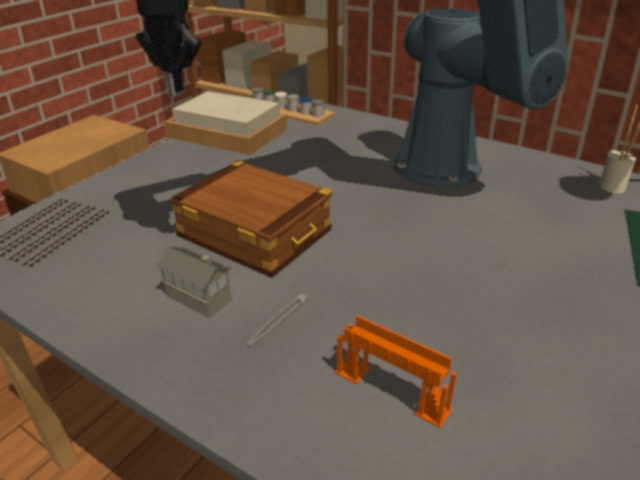

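The lid is shut and flat, with its top at z=0.093 (82+11 mm). The signal box (195,280), tweezers (277,320) and footbridge (395,370) are where they were.

```bash
python3 -c "
from bench import ctrl;print(ctrl.hand_in())"
```

```text
the job is handed in; nothing more can be done
None
```

The locomotive is in the cradle and the chest is shut; I handed the job in at about 14.2 s on the robot's clock.

- **Locomotive:** I gripped it by its sides and lowered it until the wrist force showed light contact (about 4 N up). Then I let go. The wrist view afterwards showed it on its wheels between the two rails, parallel to them. Before the final lowering it was centred to under 1 mm.
- **Lid:** I pushed it from behind to about 1.35–1.4 rad and withdrew, and it fell shut untouched. The last check put its top at 93 mm at all three points, which is the 82 mm rim plus the 11 mm board, so it is fully closed.
- **Hitch:** partway through the push, still before upright, the wrist read about 12 N upward, probably the lid's edge rubbing under the finger knuckles. I raised the tool 17 mm and the force went back to zero.
- **Other items:** by eye, the footbridge, signal box and tweezers are where they were in the first picture; I did not measure them again. The gripper ended about 0.26 m above the lid, touching nothing.

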